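# Slide the drying sheet into the free rail pair

### The job

Pick up the empty metal drying sheet by its upright wooden grip and slide it, plate first and right way up, onto the one free pair of rails in the left-hand bay (left as seen from the robot) of the wooden drying rack, without disturbing the painted panels or anything else on the bench. Push it in gently until you feel it press on the sprung buffer at the back, keep a light push of about 10 N there for a moment, never a hard one, then let go and leave it lying on its rails, still touching the buffer.

Things in the scene. Friction and masses are not known exactly. Their poses are not given: they have to be found in the camera images.
- rack: Fixed plywood drying rack, 190 deep (x) x 263 wide (y) x 175 high, two bays side by side, open front, top and back. Origin: centre of underside; x points into the rack (loading direction), y to the left bay, z up. Front at x=-95. Cheeks 9 thick, x=-95 to 55, z=12 to 175, at y=-127, 0, 127: bays 118 wide inside, centres y=63.5 (left) and -63.5 (right, not to be used).
- low_pair (a point): Front end of the low rail pair of the left bay, midway between its two rails, level with their tops: x=-95, y=63.5, z=55 in the rack frame, same axes. Each pair is two plain wooden ledges 10 wide and 6 high along the cheeks, 98 apart, 150 long. Two of the left bay's three pairs carry a panel; the third is free. Sliding the sheet costs 1 to 4 N, more if it is borne down on.
- middle_pair (a point): The same point of the middle rail pair of the left bay: z=100 in the rack frame.
- high_pair (a point): The same point of the high rail pair of the left bay: z=145 in the rack frame.
- stop: Fixed dark post at the left bay's rear; it stands at rack frame x=86, but this origin lies on the base board at x=-40, y=63.5, z=12. It bears the sprung rubber buffer, a pad 44 wide, 128 high, behind all three pairs. The pad is clamped at an unmeasured setting: its resting face is anywhere from x=27 to 53 of the rack. It yields about 1 mm per 6 N for 3 mm, then is rigid. 5 to 15 N for half a second seats the sheet; 20 N is too hard.
- sheet_grip (a point): Centre of the sheet's upright wooden grip block, the place to take hold: 16 (x) x 40 (y) x 46 high, from 25 below to 21 above this point. Axes are the sheet's: x from grip to plate (into the rack when loaded), y left, z up. A flat stem 30 wide, 4 thick, 82 long joins the foot of the block to the plate.
- sheet_mid (a point): Centre of the underside of the sheet's plate, 150 ahead (x) of the grip point and 25 below it; same axes. Aluminium plate 120 (x) x 112 (y) x 4 with a 7 high rim on top; whole sheet 218 long, 0.2 to 0.4 kg, centre of mass about 120 ahead of the grip. Side play in the bay 3 each way. Starts flat on the bench, right way up.
- sheet: The same sheet; origin and axes as sheet_mid.
- panel1_mid (a point): Centre of a loose white painted panel, 110 (x) x 112 (y) x 9 thick, lying on a rail pair of rail-top height z=55 in the rack frame, in the left bay (y>0) or the right bay (y<0) of the rack; its front edge is 0 to 4 behind the rack's front. Must stay where it is.
- panel2_mid (a point): Centre of a loose white painted panel, 110 (x) x 112 (y) x 9 thick, lying on a rail pair of rail-top height z=100 in the rack frame, in the left bay (y>0) or the right bay (y<0) of the rack; its front edge is 0 to 4 behind the rack's front. Must stay where it is.
- panel3_mid (a point): Centre of a loose white painted panel, 110 (x) x 112 (y) x 9 thick, lying on a rail pair of rail-top height z=145 in the rack frame, in the left bay (y>0) or the right bay (y<0) of the rack; its front edge is 0 to 4 behind the rack's front. Must stay where it is.
- tin_foot (a point): Bystander: closed paint tin, 74 dia x 95 high; centre of its foot.
- glue_foot (a point): Bystander: glue bottle, 56 dia x 150 high; centre of its foot.
- brush: Bystander: paint brush lying on the bench, about 200 long.
There are look-alikes about, which are no part of the job. What is shaped like the part that bears panel1_mid but red is not meant.

How it is judged (in metres and radians):
On the way, in this order (a step that is already met when the one before it is completed fails the run):
1. the sheet is part-way into the left bay (its plate 30 to 105 mm in) and at the height of the free rail pair (((y of panel1_mid in the frame of rack below 0 m and z of sheet_mid in the frame of rack between 0.051 and 0.059 m) or (y of panel2_mid in the frame of rack below 0 m and z of sheet_mid in the frame of rack between 0.096 and 0.104 m) or (y of panel3_mid in the frame of rack below 0 m and z of sheet_mid in the frame of rack between 0.141 and 0.149 m)) and y of sheet_mid in the frame of rack between 0.0565 and 0.0705 m and x of sheet_mid in the frame of rack between -0.125 and -0.05 m), for 0.2 s.
2. the sheet, on the free rail pair, presses on the buffer with more than 3 N for 0.3 s (((y of panel1_mid in the frame of rack below 0 m and z of sheet_mid in the frame of rack between 0.051 and 0.059 m) or (y of panel2_mid in the frame of rack below 0 m and z of sheet_mid in the frame of rack between 0.096 and 0.104 m) or (y of panel3_mid in the frame of rack below 0 m and z of sheet_mid in the frame of rack between 0.141 and 0.149 m)) and contact force between sheet and stop above 3 N and y of sheet_mid in the frame of rack between 0.0565 and 0.0705 m), for 0.3 s.
At the end, for the whole second after the job is handed in: The sheet lies level (0.06 rad) and straight (0.08 rad) on the free rail pair of the left bay, underside within 4 mm of the rail tops, plate centre at x=-38 to -2 mm in the rack frame, still touching the buffer (over 0.1 N), released and at rest (((y of panel1_mid in the frame of rack below 0 m and z of sheet_mid in the frame of rack between 0.051 and 0.059 m) or (y of panel2_mid in the frame of rack below 0 m and z of sheet_mid in the frame of rack between 0.096 and 0.104 m) or (y of panel3_mid in the frame of rack below 0 m and z of sheet_mid in the frame of rack between 0.141 and 0.149 m)) and y of sheet_mid in the frame of rack between 0.0565 and 0.0705 m and angle between the x axis of sheet_mid and the x axis of rack, either way round below 0.08 rad and x of sheet_mid in the frame of rack between -0.038 and -0.002 m and contact force between sheet and stop above 0.1 N and angle between sheet_mid's own z axis and vertical below 0.06 rad and linear speed of sheet below 0.01 m/s and contact force between sheet and the fingers below 0.1 N).
It fails at once if the sheet is pushed on the buffer with 20 N or more (contact force between sheet and stop above 20 N).
It fails at once if the sheet is forced or dropped against the rack with 40 N or more (contact force between sheet and rack above 40 N).
It fails at once if a painted panel is shifted more than 8 mm (distance of any of panel1_mid, panel2_mid, panel3_mid from where it was at the start of the episode above 0.008 m).
It fails at once if the tin, the glue bottle or the brush is shifted more than 20 mm (distance of any of tin_foot, glue_foot, brush from where it was at the start of the episode above 0.02 m).
It fails at once if the sheet is tipped by more than 0.5 rad (angle between sheet_mid's own z axis and vertical above 0.5 rad).
It also fails if it takes over 64 s, if anything falls off the work surface, if the arm or the gripper's body presses on something with over 40 N, if the wrist force passes 120 N, or if a joint passes its speed limit or range.

### The arm

A 6-joint arm with a two-finger parallel gripper is mounted at the origin on the work surface. World frame = base frame: x ahead of the robot, y to its left, z up, the work surface at z = 0. Lengths are in mm, angles in rad, forces in N, time in s.
With the tool pointing down it reaches from about 350 to 975 mm from the base axis. Payload 7.1 kg.
Tool frame: the origin (TCP) lies between the finger pads; the fingertips stand 14 mm ahead of it and the grasp point (between the pads) lies 5 mm behind it (ctrl.tcp_to_tips is the distance from the TCP to the fingertips, in mm); z points along the fingers, y is the line along which they close (so a half turn about z gives the same grasp; the last joint's range is limited). The gripper opens to 88 mm and grips with 3 to 60 N. Pads are 20 mm wide; open, the fingers measure 115 mm over their backs; the gripper's body (75 mm by 178 mm) begins 61 mm behind the grasp point.
Start: joints at [-1.259, 0.423, 1.63, -0, 1.089, -0.019], TCP at [203.017, -591.091, 236.675] pointing down, gripper open.
Joint ranges: [-3, 3], [-0.9, 2.11], [0.09, 2.58], [-1.31, 4.45], [0.11, 2.69], [-2.54, 2.54]. Speed limits (rad/s): [2.39, 2.39, 3.01, 3.14, 3.14, 3.14].

### API

Orientations are given as a rotation vector (axis times angle).
In Python, from workcell import ctrl gives the robot as it stands.
- The arm moves only by the tool apply_moves, never from a script. Its argument "series" is a list that holds one entry, the list of rows, each a list of 7 numbers: the shift along the tool's x, y, z in cm, then the turn, a rotation vector about the tool's x, y, z in degrees, then the opening, from 0 (shut) to 1 (fully open). A call has 1 to 12 rows; each row shifts and turns the commanded pose from where the row before left it, along the tool's axes as they then stand; what a row does not reach is not made up. A row lasts 1/10 s, in which the tool goes at most 50 mm and 8.59 degrees, less where a joint would pass 70% of its speed; a pose out of reach is approached as far as the arm can. A call with a gripper value outside its range is refused whole. The fingers move at their own pace and stop on an object; the grip force is fixed at half the most. Time passes only in rows, so rows that do not move let the fingers close. It gives the time, the measured TCP pose, the force and the opening at its end, in the units of the state.
- ctrl.get_obs(): the state, without advancing time (a new reading comes with each control period).
- ctrl.get_image(name): name is "side" or "top" or "wrist"; returns a dict with "img" (420x560x3 uint8, blue, green, red), "K" (3x3 intrinsics, pixels), "cam_to_world" (4x4, takes a point from camera to world coordinates). Camera axes: x right, y down, z forward; pixel columns grow to the right and rows downward; lengths in mm; the calibration is good to about 2 mm. The wrist camera is an equidistant fisheye: a pixel r from the principal point sees the ray r / f radians off the axis. A picture is of the moment at which its call begins. There is no depth.
- ctrl.close_job(): hands the job in, once; it reports no verdict.
The state is a dict: "t": time; "qpos": joint angles; "qvel": joint speeds; "joint_torque": joint torques, N m; "ee_pos": TCP position; "orientation": TCP orientation; "ft_force": force on the tool from outside, world axes, zero at the start; "moment": the same for the moment, N m; "width": finger opening in mm.
Only numpy, scipy, OpenCV 4.12 (cv2) and the standard library are available. Lean on these libraries where they do the work, as an engineer would, in place of code of your own. Each camera call takes 0.05 s, during which the arm holds its last target. There are 200 camera calls.

## Working session

There is one attempt and no reset: what is moved stays moved. The work goes in short steps, Python scripts to look and compute and a tool call to move; the robot and the scene stay as the last step left them, time stands still between calls to the robot, and variables do not carry over. Pictures are saved under pics/ and viewed, on a budget of 10 in all, crops included, one or two more only if the job needs it, and the job is handed in when it is done.

Besides the shell and the picture viewer there is one more tool, called after ">>>" as name(argument=value, ...), one argument or row to a line, values as JSON. apply_moves: Moves the arm, as the interface text tells. Its arguments: {"type":"object","properties":{"series":{"type":"array","items":{"type":"array","items":{"type":"array","items":{"type":"number"}}}}},"required":["series"]}

```bash
mkdir -p pics; ls
python3 - <<'E'
from workcell import ctrl
import cv2,numpy as np
o=ctrl.get_obs();print({k:np.round(v,3) for k,v in o.items()})
for n in("side","top"):
    d=ctrl.get_image(n);cv2.imwrite(f"pics/{n}0.png",d["img"]);print(n,d["K"].round(1).tolist(),d["cam_to_world"].round(3).tolist())
E
```

```text
pics
{'t': np.float64(0.0), 'qpos': array([-1.259,  0.424,  1.631, -0.   ,  1.089, -0.019]), 'qvel': array([ 0.001, -0.   , -0.001, -0.001,  0.   , -0.001]), 'joint_torque': array([ 0.0000e+00, -5.4463e+01, -2.7366e+01,  6.4000e-02,  2.3000e-02,
       -0.0000e+00]), 'ee_pos': array([ 202.854, -590.619,  235.918]), 'orientation': array([-3.097, -0.517,  0.   ]), 'ft_force': array([0.056, 0.396, 0.356]), 'moment': array([-0.03 ,  0.021,  0.043]), 'width': np.float64(87.706)}
side [[481.0, 0.0, 282.3], [0.0, 481.0, 205.2], [0.0, 0.0, 1.0]] [[-0.659, -0.586, 0.471, 20.773], [-0.752, 0.513, -0.414, 494.08], [0.001, -0.627, -0.779, 1065.672], [0.0, 0.0, 0.0, 1.0]]
top [[386.8, 0.0, 275.6], [0.0, 386.8, 208.3], [0.0, 0.0, 1.0]] [[0.007, -0.991, 0.136, 455.124], [-1.0, -0.005, 0.012, -24.805], [-0.011, -0.136, -0.991, 1128.664], [0.0, 0.0, 0.0, 1.0]]
```

View pics/side0.png

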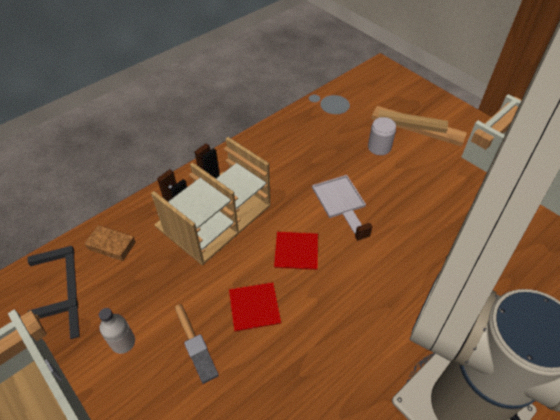

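View pics/top0.png

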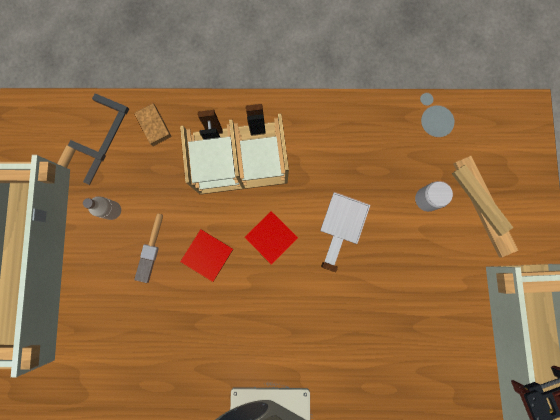

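The side view shows the rack around (212,205), with the left bay nearer the camera and a white panel near its top. The sheet plate is at (338,196) with its grip at (363,231). The top view has the rack at (236,155), the sheet at (345,217) and the grip at (329,267). The red panels are decoys. I'll zoom in for detail.

Run:
```python
import cv2,numpy as np
s=cv2.imread("pics/side0.png");t=cv2.imread("pics/top0.png")
a=cv2.resize(s[130:270,145:285],(560,560)[::1],interpolation=cv2.INTER_CUBIC)
b=cv2.resize(t[95:205,172:297],(0,0),fx=2,fy=2,interpolation=cv2.INTER_CUBIC)
c=cv2.resize(t[185:280,310:380],(0,0),fx=3.4,fy=3.4,interpolation=cv2.INTER_CUBIC)
o=np.zeros((560,800,3),np.uint8);o[:,:560]=a;bb=cv2.resize(b,(240,211));o[:211,560:]=bb;h,w=c.shape[:2];o[220:220+h,560:560+w]=c[:340]
cv2.imwrite("pics/crop1.png",o)
```

```text
(no output)
```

View pics/crop1.png

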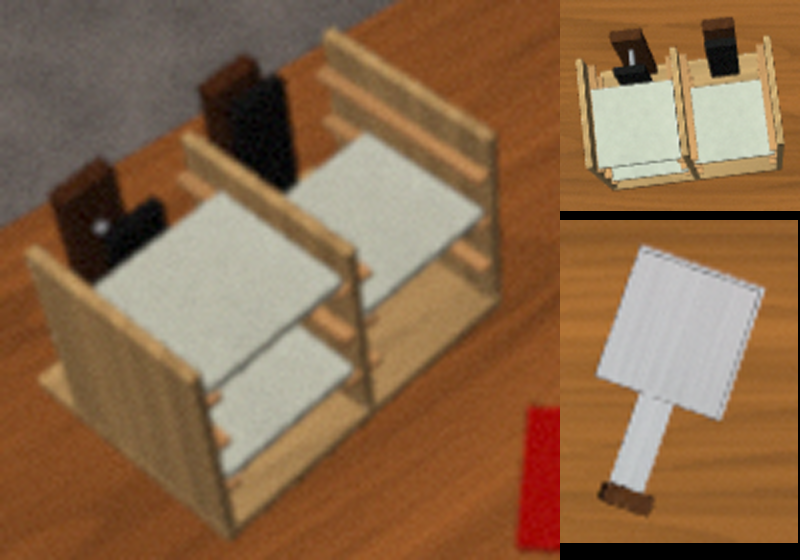

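Left bay: panels on the high and low pairs, so the middle pair is free. The right bay's single panel looks to be on the middle pair, and I'll check its height by measurement. Next I'll measure the rack and sheet.

```bash
cat > h.py <<'E'
import cv2,numpy as np
from scipy.spatial.transform import Rotation as R
from scipy.optimize import least_squares
CAM={"side":(np.array([[481.,0,282.3],[0,481,205.2],[0,0,1]]),np.array([[-.659,-.586,.471,20.773],[-.752,.513,-.414,494.08],[.001,-.627,-.779,1065.672],[0,0,0,1]])),
"top":(np.array([[386.8,0,275.6],[0,386.8,208.3],[0,0,1]]),np.array([[.007,-.991,.136,455.124],[-1,-.005,.012,-24.805],[-.011,-.136,-.991,1128.664],[0,0,0,1]]))}
def ray(K,T,p,fish=False):
    if fish:
        d=np.array(p,float)-K[:2,2]; r=np.hypot(*d); a=r/K[0,0]
        v=np.array([*(d/max(r,1e-9)*np.sin(a)),np.cos(a)])
    else: v=np.linalg.solve(K,[p[0],p[1],1.])
    return T[:3,3],T[:3,:3]@v
def onz(K,T,p,z,fish=False):
    o,d=ray(K,T,p,fish); return o+d*(z-o[2])/d[2]
def proj(K,T,P,fish=False):
    v=T[:3,:3].T@(np.asarray(P,float)-T[:3,3])
    if fish:
        r=np.hypot(v[0],v[1]); a=np.arctan2(r,v[2]); return K[:2,2]+K[0,0]*a*v[:2]/r
    q=K@v; return q[:2]/q[2]
def biggest(m):
    return max(cv2.findContours(m,cv2.RETR_EXTERNAL,cv2.CHAIN_APPROX_NONE)[0],key=cv2.contourArea)
E
python3 - <<'E'
from h import *
s=cv2.imread("pics/side0.png");t=cv2.imread("pics/top0.png")
# sheet
for n,im,(x0,x1,y0,y1) in(("top",t,(310,385,185,280)),("side",s,(305,380,170,245))):
    K,T=CAM[n];c=im[y0:y1,x0:x1];hsv=cv2.cvtColor(c,cv2.COLOR_BGR2HSV)
    m=((hsv[...,1]<70)&(hsv[...,2]>100)).astype(np.uint8)*255
    mo=cv2.morphologyEx(m,cv2.MORPH_OPEN,np.ones((17,17)) if n=="top" else np.ones((15,15)))
    r=cv2.minAreaRect(biggest(m&cv2.dilate(mo,np.ones((3,3)))))
    P=np.array([onz(K,T,p+[x0,y0],8) for p in cv2.boxPoints(r)]);
    print(n,"plate ctr",P.mean(0).round(1),"sides",np.linalg.norm(np.diff(P,axis=0),axis=1).round(1))
    g=((hsv[...,2]<95)).astype(np.uint8)*255
    b=biggest(g);M=cv2.moments(b);q=np.array([M['m10'],M['m01']])/M['m00']+[x0,y0]
    print("grip px",q,cv2.contourArea(b),"z46",onz(K,T,q,46).round(1),"z23",onz(K,T,q,23).round(1))
# rack clicks from crop, side 4x at (145,130)
K,T=CAM["side"]
L={(-95,131.5,175):(203,382),(-95,0,175):(355,252),(-95,-127,175):(495,135),(55,127,175):(32,252),(55,0,175):(187,140),(55,-127,175):(328,35),(-95,131.5,0):(232,537)}
obs=[("side",np.array(k,float),np.array(v)/4+[145,130]) for k,v in L.items()]
def W(p,k):
    c,s_=np.cos(p[2]),np.sin(p[2]);return np.array([p[0]+c*k[0]-s_*k[1],p[1]+s_*k[0]+c*k[1],k[2]])
f=lambda p:np.concatenate([proj(*CAM[n],W(p,k))-q for n,k,q in obs])
r=least_squares(f,[735,90,0],x_scale=[100,100,1]);print("rack",r.x,f(r.x).reshape(-1,2).round(1).tolist())
B=[("top",z,y) for z in(64,109,154) for y in (63.5,-63.5)]
for n,z,y in B:
  for nn in("side","top"): print(nn,z,y,[(proj(*CAM[nn],W(r.x,(x,y+d,z)))).round(0).tolist() for x in(-93,17) for d in(-56,56)])
E
```

```text
top plate ctr [ 580.6 -211.7    8. ] sides [119.9 125.8 118.1]
grip px [328.50948509 266.30081301] 61.5 z46 [ 442.7 -159.    46. ] z23 [ 442.4 -161.8   23. ]
side plate ctr [ 581.1 -213.1    8. ] sides [121.3 135.4 114.1]
grip px [363.12673611 231.3359375 ] 192.0 z46 [ 432.7 -148.8   46. ] z23 [ 442.  -163.3   23. ]
rack [7.59603867e+02 9.70650188e+01 1.47959128e-01] [[-1.3, 0.5], [0.5, -0.3], [-0.0, 0.1], [0.2, -0.4], [0.0, -1.3], [-0.3, -1.2], [1.0, 2.0]]
side 64 63.5 [[235.0, 222.0], [204.0, 249.0], [205.0, 200.0], [174.0, 226.0]]
top 64 63.5 [[239.0, 185.0], [200.0, 191.0], [234.0, 147.0], [195.0, 153.0]]
side 64 -63.5 [[267.0, 193.0], [239.0, 218.0], [238.0, 174.0], [209.0, 197.0]]
top 64 -63.5 [[284.0, 179.0], [244.0, 184.0], [278.0, 141.0], [239.0, 147.0]]
side 109 63.5 [[234.0, 211.0], [201.0, 239.0], [203.0, 190.0], [171.0, 215.0]]
top 109 63.5 [[237.0, 182.0], [196.0, 188.0], [232.0, 143.0], [192.0, 148.0]]
side 109 -63.5 [[267.0, 182.0], [238.0, 207.0], [237.0, 163.0], [207.0, 186.0]]
top 109 -63.5 [[284.0, 175.0], [243.0, 181.0], [278.0, 136.0], [238.0, 142.0]]
side 154 63.5 [[232.0, 200.0], [199.0, 228.0], [201.0, 178.0], [168.0, 204.0]]
top 154 63.5 [[235.0, 178.0], [192.0, 184.0], [230.0, 137.0], [188.0, 143.0]]
side 154 -63.5 [[266.0, 171.0], [236.0, 196.0], [236.0, 151.0], [205.0, 175.0]]
top 154 -63.5 [[284.0, 171.0], [241.0, 177.0], [278.0, 131.0], [236.0, 137.0]]
```

The panel heights check out: left at z=64 and 154, right at 109, so the middle pair is free. The rack is at about (760, 97) with yaw 0.148. The grip is at (442, -162) and the sheet yaw is about -0.35.

```bash
cat >> h.py <<'E'
def plan(o,tgt,xdir):
    """print yaw turn (deg about tool z) to bring tool y along world dir angle xdir, and shift in the new tool frame (cm)"""
    Rm=R.from_rotvec(o["orientation"]).as_matrix();y=Rm[:,1]
    cur=np.arctan2(y[1],y[0])
    for h in(0,np.pi):
        d=(xdir+h-cur+np.pi)%(2*np.pi)-np.pi
        Rn=R.from_rotvec([0,0,d]).as_matrix()@Rm
        print("turn about tool z deg",np.degrees(-d).round(2),"then shift cm",(Rn.T@(np.array(tgt)-o["ee_pos"])/10).round(2),"q6",o["qpos"][5].round(2),"q1",o["qpos"][0].round(2))
E
python3 - <<'E'
from h import *
from workcell import ctrl
o=ctrl.get_obs();print(R.from_rotvec(o["orientation"]).as_matrix().round(3))
plan(o,[442.3,-161.5,160],-0.35)
E
```

```text
[[ 0.946  0.325 -0.   ]
 [ 0.325 -0.946  0.001]
 [ 0.    -0.001 -1.   ]]
turn about tool z deg -50.99 then shift cm [48.52  7.79  7.59] q6 -0.02 q1 -1.26
turn about tool z deg 129.01 then shift cm [-48.52  -7.76   7.61] q6 -0.02 q1 -1.26
```

>>> apply_moves(
  series=[
    [[0,0,0,0,0,-8.5,1],[0,0,0,0,0,-8.5,1],[0,0,0,0,0,-8.5,1],[0,0,0,0,0,-8.5,1],[0,0,0,0,0,-8.5,1],[0,0,0,0,0,-8.5,1],[4,0.65,0,0,0,0,1],[4,0.65,0,0,0,0,1],[4,0.65,0,0,0,0,1],[4,0.65,0,0,0,0,1],[4,0.65,0,0,0,0,1],[4,0.65,0,0,0,0,1]],
  ],
)

```text
t: 1.3
ee_pos: [322.3, -377.4, 236.5]
orientation: [-2.574, -1.8, -0.0]
ft_force: [-0.2, -0.3, 0.1]
width: 87.7
```

>>> apply_moves(
  series=[
    [[4,0.65,0,0,0,0,1],[4,0.65,0,0,0,0,1],[4,0.65,0,0,0,0,1],[4,0.65,0.5,0,0,0,1],[4,0.65,1,0,0,0,1],[4,0.65,2,0,0,0,1],[0.5,0,4,0,0,0,1],[0,0,0,0,0,0,1],[0,0,0,0,0,0,1]],
  ],
)

```text
t: 2.2
ee_pos: [441.9, -162.1, 161.5]
orientation: [-2.572, -1.8, 0.002]
ft_force: [-0.2, -0.1, 0.6]
width: 87.9
```

Run:
```python
from h import *
from workcell import ctrl
o=ctrl.get_obs();print(o["ee_pos"],o["qpos"].round(3),o["ft_force"])
plan(o,[442.3,-161.5,160],-0.35)
d=ctrl.get_image("wrist");cv2.imwrite("pics/w1.png",d["img"]);print(d["K"].round(1).tolist(),d["cam_to_world"].round(3).tolist())
np.savez("w1.npz",K=d["K"],T=d["cam_to_world"])
for P in([442.3,-161.5,46],[581,-212,8]): print(proj(d["K"],d["cam_to_world"],P,True))
```

```text
[ 441.93657618 -162.13447189  161.54737247] [-0.377  0.314  2.019 -0.     0.811 -0.027] [-0.18930681 -0.08771817  0.61012597]
turn about tool z deg 0.03 then shift cm [0.07 0.01 0.15] q6 -0.03 q1 -0.38
turn about tool z deg -179.97 then shift cm [-0.07 -0.01  0.15] q6 -0.03 q1 -0.38
[[325.2, 0.0, 281.5], [0.0, 325.2, 208.0], [0.0, 0.0, 1.0]] [[0.939, -0.326, -0.106, 471.224], [-0.343, -0.896, -0.283, -84.494], [-0.003, 0.302, -0.953, 309.755], [0.0, 0.0, 0.0, 1.0]]
[281.48293916 206.47336808]
[425.18819261 195.60219484]
```

View pics/w1.png

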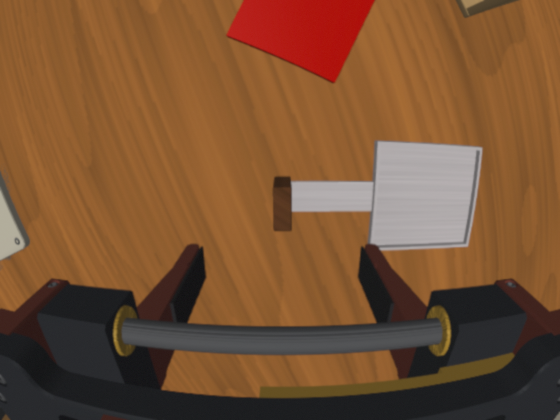

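The wrist view shows the grip block spanning about (274–292, 177–231), with the plate corners at (377,142), (481,148), (468,246) and (370,250). I'll refine the sheet pose from these.

Run:
```python
from h import *
z=np.load("w1.npz");K,T=z["K"],z["T"]
im=cv2.imread("pics/w1.png");hsv=cv2.cvtColor(im,cv2.COLOR_BGR2HSV)
m=((hsv[...,1]<60)&(hsv[...,2]>110)).astype(np.uint8)*255;m[:,:260]=0;m[:,500:]=0;m[:120]=0;m[262:]=0
mo=cv2.dilate(cv2.morphologyEx(m,cv2.MORPH_OPEN,np.ones((45,45))),np.ones((5,5)))
# plate: undistort contour onto z plane, min area rect
for zz in(8,11):
    P=np.array([onz(K,T,p[0],zz,True)[:2] for p in biggest(m&mo)],np.float32);r=cv2.minAreaRect(P);B=cv2.boxPoints(r)
    print("plate",zz,r)
w=im[160:240,262:300];g=(cv2.cvtColor(w,cv2.COLOR_BGR2GRAY)<75).astype(np.uint8)*255
b=biggest(g)+[262,160];print("grip bbox",cv2.boundingRect(b))
st=(m&~cv2.dilate(mo,np.ones((9,9))));P=np.array([onz(K,T,p[0],4,True)[:2] for p in biggest(st)],np.float32);print("stem",cv2.minAreaRect(P))
def pred(x,y,a):
    c,s=np.cos(a),np.sin(a);Q=np.array([proj(K,T,[x+c*u-s*v,y+s*u+c*v,h],True) for u in(-8,8) for v in(-20,20) for h in(0,46)]);return Q.min(0),Q.max(0)
print(pred(442.3,-161.5,-.35))
```

```text
plate 8 ((580.4058227539062, -214.40499877929688), (114.01493835449219, 123.40187072753906), 70.36260223388672)
plate 11 ((579.3203125, -213.11343383789062), (112.8814468383789, 122.17501831054688), 70.36259460449219)
grip bbox (273, 176, 19, 55)
stem ((485.2742919921875, -179.73939514160156), (30.712242126464844, 74.92832946777344), 70.46006774902344)
(array([271.88188707, 172.66650287]), array([291.09356664, 228.44441415]))
```

Run:
```python
from h import *
from workcell import ctrl
plan(ctrl.get_obs(),[441.5,-164,23],-0.342)
```

```text
turn about tool z deg -0.48 then shift cm [-0.15 -0.07 13.95] q6 -0.03 q1 -0.38
turn about tool z deg 179.52 then shift cm [ 0.15  0.07 13.95] q6 -0.03 q1 -0.38
```

>>> apply_moves(
  series=[
    [[-0.15,-0.05,2,0,0,-0.5,1],[0,0,2.5,0,0,0,1],[0,0,2.5,0,0,0,1],[0,0,2.5,0,0,0,1],[0,0,2,0,0,0,1],[0,0,1.5,0,0,0,1],[0,0,0.8,0,0,0,1],[0,0,0,0,0,0,0.5],[0,0,0,0,0,0,0.2],[0,0,0,0,0,0,0],[0,0,0,0,0,0,0],[0,0,0,0,0,0,0]],
  ],
)

```text
t: 3.45
ee_pos: [441.9, -163.5, 24.2]
orientation: [2.566, 1.812, 0.001]
ft_force: [1.0, -0.3, -0.5]
width: 51.3
```

>>> apply_moves(
  series=[
    [[0,0,0,0,0,0,0],[0,0,0,0,0,0,0],[0,0,0,0,0,0,0],[0,0,0,0,0,0,0]],
  ],
)

```text
t: 3.85
ee_pos: [441.5, -163.4, 23.6]
orientation: [-2.566, -1.812, 0.0]
ft_force: [-0.3, 0.6, 0.4]
width: 19.3
```

>>> apply_moves(
  series=[
    [[0,0,0,0,0,0,0],[0,0,0,0,0,0,0],[0,0,0,0,0,0,0],[0,0,0,0,0,0,0],[0,0,-0.5,0,0,0,0],[0,0,-1,0,0,0,0],[0,0,-1.5,0,0,0,0],[0,0,-2,0,0,0,0],[0,0,-2,0,0,0,0],[0,0,-2,0,0,0,0],[0,0,-1,0,0,0,0],[0,0,0,0,0,0,0]],
  ],
)

```text
t: 5.05
ee_pos: [442.3, -163.7, 125.2]
orientation: [2.564, 1.811, 0.003]
ft_force: [0.2, 0.7, -2.2]
width: 15.8
```

Run:
```python
from h import *
from workcell import ctrl
o=ctrl.get_obs();print({k:v.round(2) for k,v in o.items()})
for n in("side","wrist"):
    d=ctrl.get_image(n);cv2.imwrite(f"pics/{n}2.png",d["img"]);np.savez(f"{n}2.npz",K=d["K"],T=d["cam_to_world"])
# target: rack pose, grip x_rack = -300 (plate centre -150)
rx,ry,a=759.6,97.07,.148
for X in(-345,-330,-180):
    c,s=np.cos(a),np.sin(a);print(X,rx+c*X-s*63.5,ry+s*X+c*63.5)
```

```text
Traceback (most recent call last):
AttributeError: 'float' object has no attribute 'round'
```

Run:
```python
from h import *
from workcell import ctrl
o=ctrl.get_obs();print(o["ee_pos"],o["ft_force"],o["moment"],o["width"])
rx,ry,a=759.6,97.07,.148
c,s=np.cos(a),np.sin(a)
for X in(-345,-180):
    p=[rx+c*X-s*63.5,ry+s*X+c*63.5,126.6];print(X,p);plan(o,p,a)
```

```text
[ 442.29942152 -163.73841524  125.20272613] [ 0.22672805  0.7174371  -2.21868498] [0.0020312  0.20463134 0.04794797] 15.813694086920952
-345 [np.float64(409.0078195309614), np.float64(109.00201550305192), 126.6]
turn about tool z deg -28.02 then shift cm [27.47  0.73 -0.14] q6 -0.04 q1 -0.38
turn about tool z deg 151.98 then shift cm [-27.47  -0.73  -0.14] q6 -0.04 q1 -0.38
-180 [np.float64(572.2040356469013), np.float64(133.33296380843922), 126.6]
turn about tool z deg -28.02 then shift cm [27.47 17.23 -0.09] q6 -0.04 q1 -0.38
turn about tool z deg 151.98 then shift cm [-27.47 -17.23  -0.19] q6 -0.04 q1 -0.38
```

>>> apply_moves(
  series=[
    [[0,0,0,0,0,-2,0],[0,0,0,0,0,-4,0],[0,0,0,0,0,-5,0],[0,0,0,0,0,-5,0],[0,0,0,0,0,-5,0],[0,0,0,0,0,-4,0],[0,0,0,0,0,-3,0],[1,0,0,0,0,0,0],[2,0,0,0,0,0,0],[3,0,0,0,0,0,0],[3,0.2,0,0,0,0,0],[3,0.2,0,0,0,0,0]],
  ],
)

```text
t: 6.25
ee_pos: [426.8, -42.6, 123.1]
orientation: [-2.054, -2.376, 0.001]
ft_force: [1.6, -1.2, -2.7]
width: 15.9
```

>>> apply_moves(
  series=[
    [[3,0.2,0,0,0,0,0],[3,0.1,0,0,0,0,0],[3,0,0,0,0,0,0],[3,0,-0.1,0,0,0,0],[2,0,-0.1,0,0,0,0],[1.5,0,0,0,0,0,0],[0,0,0,0,0,0,0],[0,0,0,0,0,0,0]],
  ],
)

```text
t: 7.05
ee_pos: [407.4, 109.8, 125.3]
orientation: [-2.051, -2.379, 0.001]
ft_force: [-0.3, -0.7, -2.0]
width: 15.9
```

Run:
```python
from h import *
from workcell import ctrl
o=ctrl.get_obs();print(o["ee_pos"],o["orientation"],o["ft_force"],o["moment"],o["width"])
for n in("side","top","wrist"):
    d=ctrl.get_image(n);cv2.imwrite(f"pics/{n}2.png",d["img"]);np.savez(f"{n}2.npz",K=d["K"],T=d["cam_to_world"])
plan(o,[409,109,126.6],.148)
```

```text
[407.36595342 109.75056335 125.31260828] [-2.05083323e+00 -2.37910745e+00  1.36080076e-03] [-0.30881771 -0.65349352 -1.99333307] [-0.03998097  0.16018247 -0.00131891] 15.894929543341856
turn about tool z deg -0.0 then shift cm [-0.1   0.15 -0.13] q6 0.09 q1 0.23
turn about tool z deg 180.0 then shift cm [ 0.1  -0.15 -0.13] q6 0.09 q1 0.23
```

View pics/wrist2.png

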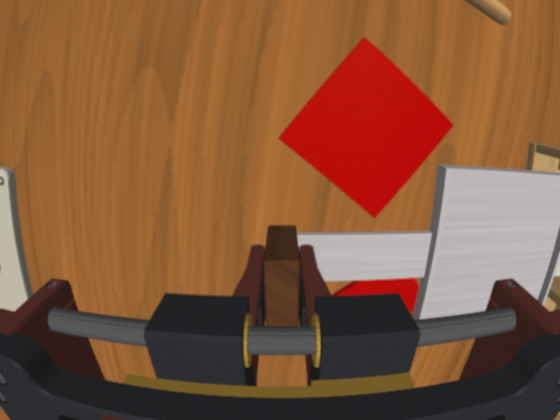

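The wrist view shows the sheet held level, with the stem at (365,257). The rack is only just visible at the right edge, so I'll use the side and top views.

Run:
```python
from h import *
s=cv2.imread("pics/side2.png")[130:270,140:300];t=cv2.imread("pics/top2.png")[100:270,180:300]
a=cv2.resize(s,(480,420),interpolation=cv2.INTER_CUBIC);b=cv2.resize(t,None,fx=3.5*300/300/1.32,fy=3.5/1.32,interpolation=cv2.INTER_CUBIC)
o=np.zeros((460,800,3),np.uint8);o[:420,:480]=a;o[:b.shape[0],480:480+b.shape[1]]=b;print(b.shape);cv2.imwrite("pics/crop2.png",o)
```

```text
(451, 318, 3)
```

View pics/crop2.png

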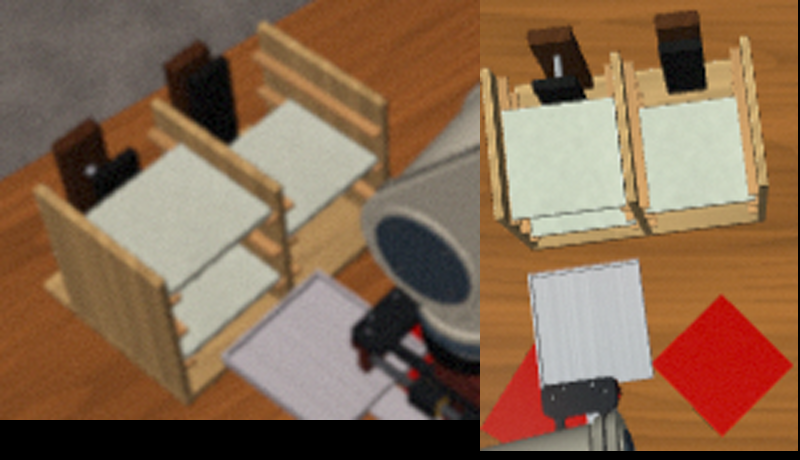

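```bash
cat > prof.py <<'E'
from h import *
def prof(n,im,K,T,p,xs,ys,z,fish=False):
    c,s=np.cos(p[2]),np.sin(p[2])
    M=np.array([[proj(K,T,[p[0]+c*x-s*y,p[1]+s*x+c*y,z],fish) for y in ys] for x in xs],np.float32)
    return cv2.remap(im,M[...,0],M[...,1],cv2.INTER_CUBIC)
E
python3 - <<'E'
from prof import *
p=(759.6,97.07,.148);out=[]
ys=np.arange(145,-145.5,-.5)
for n in("top","side"):
    z=np.load(n+"2.npz");im=cv2.imread(f"pics/{n}2.png")
    W=prof(n,im,z["K"],z["T"],p,np.arange(75,-110,-.75),ys,175);out.append(cv2.resize(W,(780,W.shape[0])))
    cv2.imwrite(f"pics/rect_{n}.png",W)
# sheet frame rectification at plate top level, grip nominal
o=np.vstack(out);cv2.imwrite("pics/rect.png",o);print(o.shape)
E
```

```text
(494, 780, 3)
```

View pics/rect.png

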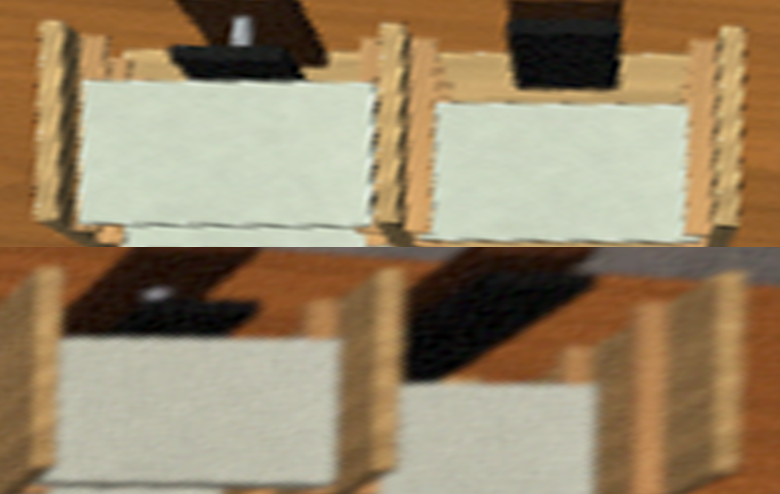

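Run:
```python
from prof import *
p=(759.6,97.07,.148);ys=np.arange(140,-140.2,-.25)
def edge(g,y0,sgn,w=4):  # strongest signed gradient near y0 (moving toward -y)
    d=np.gradient(cv2.GaussianBlur(g.reshape(1,-1),(0,0),4).ravel())*sgn
    i=np.where(abs(ys-y0)<w)[0];wt=np.clip(d[i],0,None)**2;return (wt*ys[i]).sum()/wt.sum()
for n in("top","side"):
    z=np.load(n+"2.npz");im=cv2.imread(f"pics/{n}2.png")
    X=np.arange(-85,50,15.)
    for ch in(0,):
        E={}
        for x in X:
            W=prof(n,im,z["K"],z["T"],p,np.arange(x-6,x+6,1),ys,175).astype(np.float32).mean(0)[:,:].mean(1)
            for k,y0,sg in(("Lo",131.5,1),("Li",122.5,-1),("Ml",4.5,1),("Mr",-4.5,-1),("Ri",-122.5,1),("Ro",-131.5,-1)):
                E.setdefault(k,[]).append(edge(W,y0,sg)-y0)
        for k,v in E.items():
            f=np.polyfit(X,v,1);print(n,k,"off at -95 %.1f, mid %.1f slope %.4f"%(np.polyval(f,-95),np.polyval(f,-20),f[0]),np.round(v,1))
# sheet plate, nominal pose from TCP
g=(407.37,109.75);c,s=np.cos(.148),np.sin(.148);q=(g[0]+c*150,g[1]+s*150,.148)
for n in("top","side"):
    z=np.load(n+"2.npz");im=cv2.imread(f"pics/{n}2.png")
    for h in(109,112):
        hs=prof(n,im,z["K"],z["T"],q,np.arange(-90,91,1.),np.arange(90,-91,-1.),h)
        v=cv2.cvtColor(hs,cv2.COLOR_BGR2HSV);m=((v[...,1]<50)&(v[...,2]>100)).astype(np.uint8)*255
        if n=="side": m[:60]=0
        r=cv2.minAreaRect(biggest(cv2.morphologyEx(m,cv2.MORPH_OPEN,np.ones((41,41)))));B=cv2.boxPoints(r)
        x_,y_=np.nonzero(m);fr=[]
        # left/right edges along x 0..50, front edge along y
        L=[];Rr=[];F=[]
        xs=range(95,145,5)
        for i in xs:
            j=np.nonzero(m[i])[0];L.append(90-j.min());Rr.append(90-j.max())
        for j in range(50,130,5): F.append(np.nonzero(m[:,j])[0].max()-90)
        lf=np.polyfit(np.array(xs)-90,L,1);rf=np.polyfit(np.array(xs)-90,Rr,1);ff=np.polyfit(90-np.arange(50,130,5),F,1)
        print(n,h,"L",lf.round(3),"R",rf.round(3),"mid",((lf+rf)/2).round(3),"front",ff.round(3))
```

```text
top Lo off at -95 1.0, mid -0.2 slope -0.0165 [ 1.3  0.2  0.3 -0.1  0.3 -1.  -0.5 -1.1 -0.8]
top Li off at -95 1.3, mid 0.4 slope -0.0127 [ 0.9  1.4  0.6  0.7  0.6  0.   0.4 -0.7 -0.1]
top Ml off at -95 nan, mid nan slope nan [ nan -0.9 -0.3 -1.3 -1.4 -1.2 -2.  -1.2 -0.3]
top Mr off at -95 2.3, mid 1.2 slope -0.0153 [2.2 1.7 2.  1.5 0.9 1.3 0.6 0.3 0.6]
top Ri off at -95 0.6, mid -0.6 slope -0.0164 [ 0.7  0.4 -0.4 -0.6 -0.3 -0.3 -1.4 -1.5 -1.2]
top Ro off at -95 2.1, mid 0.9 slope -0.0156 [ 2.2  1.6  1.   1.1  1.4  1.  -0.1  0.2  0.4]
side Lo off at -95 1.8, mid 0.9 slope -0.0111 [1.8 1.  1.5 1.3 1.3 0.4 0.6 0.5 0.4]
side Li off at -95 nan, mid nan slope nan [ nan -3.8  nan  nan  nan  nan  2.6 -0.3 -0.8]
side Ml off at -95 1.6, mid 0.9 slope -0.0100 [1.6 1.  1.4 1.  1.1 1.  0.5 0.5 0.2]
side Mr off at -95 nan, mid nan slope nan [ nan  nan  nan  nan  0.3  0.  -0.5 -0.4 -0.6]
side Ri off at -95 1.7, mid 1.0 slope -0.0088 [1.6 1.6 1.1 1.4 1.1 0.8 0.8 0.8 0.5]
side Ro off at -95 1.7, mid 0.5 slope -0.0166 [ 1.8  1.1  0.8  1.   0.3  0.2  0.5 -0.1 -0.6]
top 109 L [1.0000e-03 5.4867e+01] R [ 4.00e-03 -5.62e+01] mid [ 0.002 -0.667] front [3.0000e-03 6.0556e+01]
top 112 L [4.00e-03 5.42e+01] R [-8.0000e-03 -5.6067e+01] mid [-0.002 -0.933] front [-6.0000e-03  6.0015e+01]
side 109 L [2.0000e-03 5.7133e+01] R [-1.0000e-02 -5.6333e+01] mid [-0.004  0.4  ] front [ 0.124 87.941]
side 112 L [1.0000e-02 5.8333e+01] R [  0.362 -68.667] mid [ 0.186 -5.167] front [ 0.132 87.794]<stdin>:5: RuntimeWarning: invalid value encountered in scalar divide
```

Run:
```python
from h import *
from workcell import ctrl
p=(759.6,97.07,.148);c,s=np.cos(p[2]),np.sin(p[2]);C=np.array([p[0]-20*c-.4*s,p[1]-20*s+.4*c])
a=.1335;c,s=np.cos(a),np.sin(a);O=C+20*np.array([c,s]);print("rack",O,a)
np.save("rack.npy",[*O,a]);o=ctrl.get_obs()
for X in(-345,-270):
    plan(o,[O[0]+c*X-s*63.6,O[1]+s*X+c*63.6,126.8],a)
```

```text
rack [759.58169839  97.1784975 ] 0.1335
turn about tool z deg 0.74 then shift cm [ 0.51  0.2  -0.13] q6 0.09 q1 0.23
turn about tool z deg -179.26 then shift cm [-0.51 -0.2  -0.13] q6 0.09 q1 0.23
turn about tool z deg 0.74 then shift cm [ 0.51  7.7  -0.13] q6 0.09 q1 0.23
turn about tool z deg -179.26 then shift cm [-0.51 -7.7  -0.13] q6 0.09 q1 0.23
```

>>> apply_moves(
  series=[
    [[0.1,0,-0.1,0,0,0.75,0],[0.2,0.1,-0.1,0,0,0,0],[0.2,0.1,0,0,0,0,0],[0,0,0,0,0,0,0],[0,0,0,0,0,0,0],[0,0,0,0,0,0,0]],
  ],
)

```text
t: 7.8
ee_pos: [409.3, 114.8, 127.7]
orientation: [-2.067, -2.366, 0.0]
ft_force: [0.3, 0.9, -2.2]
width: 15.8
```

```bash
cat > chk.py <<'E'
from h import *
from workcell import ctrl
o=ctrl.get_obs();O=np.load("rack.npy");c,s=np.cos(O[2]),np.sin(O[2]);d=o["ee_pos"][:2]-O[:2]
Y=R.from_rotvec(o["orientation"]).as_matrix()[:,1]
print("t %.2f rack-frame TCP x %.1f y %.1f z %.1f yaw err %.4f"%(o["t"],c*d[0]+s*d[1],-s*d[0]+c*d[1],o["ee_pos"][2],np.arctan2(Y[1],Y[0])-O[2]))
f=o["ft_force"];print("F rack",(c*f[0]+s*f[1]).round(2),(-s*f[0]+c*f[1]).round(2),f[2].round(2),"M",o["moment"].round(3),o["width"].round(1))
E
python3 chk.py
```

```text
t 7.80 rack-frame TCP x -344.8 y 64.1 z 127.7 yaw err 0.0010Traceback (most recent call last):
  File "chk.py", line 6, in <module>
    f=o["ft_force"];print("F rack",(c*f[0]+s*f[1]).round(2),(-s*f[0]+c*f[1]).round(2),f[2].round(2),"M",o["moment"].round(3),o["width"].round(1))
                                                                                                                             ^^^^^^^^^^^^^^^^
AttributeError: 'float' object has no attribute 'round'
```

>>> apply_moves(
  series=[
    [[0,0.5,0,0,0,0,0],[0,1,0,0,0,0,0],[0,1,0,0,0,0,0],[0,0.5,0,0,0,0,0],[0,0.5,0,0,0,0,0],[0,0.5,0,0,0,0,0],[0,0.5,0,0,0,0,0],[0,0.5,0,0,0,0,0],[0,0.5,0,0,0,0,0],[0,0,0,0,0,0,0]],
  ],
)

```text
t: 8.8
ee_pos: [464.7, 122.3, 127.8]
orientation: [2.067, 2.365, 0.001]
ft_force: [0.8, 0.3, -3.1]
width: 15.8
```

```bash
sed -i 's/o\["width"\].round(1)/o["width"]/' chk.py; python3 chk.py
python3 - <<'E'
from prof import *
from workcell import ctrl
d=ctrl.get_image("side");t=ctrl.get_image("top")
a=cv2.resize(d["img"][140:260,150:270],(420,420),interpolation=cv2.INTER_CUBIC);b=cv2.resize(t["img"][110:240,180:295],(371,420),interpolation=cv2.INTER_CUBIC)
cv2.imwrite("pics/in1.png",np.hstack([a,b]))
E
```

```text
t 8.80 rack-frame TCP x -288.9 y 64.2 z 127.8 yaw err 0.0009
F rack 0.87 0.2 -3.12 M [-0.081  0.216 -0.07 ] 15.795432218294284
```

View pics/in1.png

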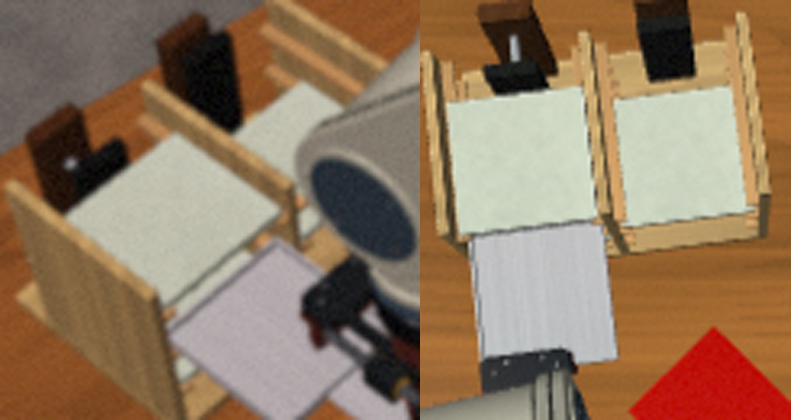

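The plate has entered the bay centrally above the low panel and below the high one, with no side force.

>>> apply_moves(
  series=[
    [[0,0.5,0,0,0,0,0],[0,0.5,0,0,0,0,0],[0,0.5,0,0,0,0,0],[0,0.5,0,0,0,0,0],[0,0.5,0,0,0,0,0],[0,0.5,0,0,0,0,0],[0,0,0,0,0,0,0],[0,0,0,0,0,0,0]],
  ],
)

```text
t: 9.7
ee_pos: [493.5, 126.2, 127.6]
orientation: [-2.067, -2.365, 0.0]
ft_force: [0.4, 0.6, -1.6]
width: 15.9
```

```bash
python3 chk.py
```

```text
t 9.70 rack-frame TCP x -259.8 y 64.2 z 127.6 yaw err 0.0009
F rack 0.43 0.56 -1.57 M [-0.151  0.141 -0.009] 15.923168119239707
```

>>> apply_moves(
  series=[
    [[0,0,0.1,0,0,0,0],[0,0,0.05,0,0,0,0],[0,0,0.05,0,0,0,0],[0,0,0,0,0,0,0],[0,0,0,0,0,0,0]],
  ],
)

```text
t: 10.2
ee_pos: [493.5, 126.2, 125.7]
orientation: [-2.067, -2.366, 0.0]
ft_force: [-0.7, -0.3, -2.9]
width: 16.0
```

```bash
python3 chk.py
```

```text
t 10.20 rack-frame TCP x -259.8 y 64.2 z 125.7 yaw err 0.0009
F rack -0.76 -0.23 -2.88 M [-0.098  0.219 -0.055] 16.048332483890604
```

>>> apply_moves(
  series=[
    [[0,0,0.1,0,0,0,0],[0,0,0,0,0,0,0],[0,0,0,0,0,0,0],[0,0,0,0,0,0,0]],
  ],
)

```text
t: 10.6
ee_pos: [493.6, 126.2, 124.7]
orientation: [-2.067, -2.366, 0.0]
ft_force: [0.4, 0.5, -1.6]
width: 15.9
```

```bash
python3 chk.py
```

```text
t 10.60 rack-frame TCP x -259.8 y 64.2 z 124.7 yaw err 0.0009
F rack 0.45 0.42 -1.55 M [-0.028  0.175  0.039] 15.866169308932466
```

>>> apply_moves(
  series=[
    [[0,0,0.06,0,0,0,0],[0,0,0,0,0,0,0],[0,0,0,0,0,0,0],[0,0,0,0,0,0,0]],
  ],
)

```text
t: 11.0
ee_pos: [493.6, 126.2, 124.1]
orientation: [-2.067, -2.366, -0.0]
ft_force: [-0.2, -0.9, -2.0]
width: 16.2
```

```bash
python3 chk.py
```

```text
t 11.00 rack-frame TCP x -259.7 y 64.2 z 124.1 yaw err 0.0009
F rack -0.29 -0.83 -2.02 M [-0.085  0.223  0.029] 16.15524536426055
```

>>> apply_moves(
  series=[
    [[0,0,0.06,0,0,0,0],[0,0,0,0,0,0,0],[0,0,0,0,0,0,0],[0,0,0,0,0,0,0]],
  ],
)

```text
t: 11.4
ee_pos: [493.6, 126.2, 123.6]
orientation: [2.067, 2.366, 0.0]
ft_force: [-1.3, 0.3, -0.9]
width: 15.8
```

```bash
python3 chk.py
```

```text
t 11.40 rack-frame TCP x -259.7 y 64.2 z 123.6 yaw err 0.0010
F rack -1.2 0.49 -0.88 M [-0.033  0.051  0.003] 15.761744186907858
```

>>> apply_moves(
  series=[
    [[0,0,0.06,0,0,0,0],[0,0,0,0,0,0,0],[0,0,0,0,0,0,0],[0,0,0,0,0,0,0]],
  ],
)

```text
t: 11.8
ee_pos: [493.6, 126.2, 123.1]
orientation: [2.067, 2.366, 0.0]
ft_force: [-4.3, -0.0, 5.0]
width: 15.8
```

```bash
python3 chk.py
```

```text
t 11.80 rack-frame TCP x -259.8 y 64.2 z 123.1 yaw err 0.0010
F rack -4.22 0.56 4.99 M [-0.076 -0.079 -0.006] 15.834918825360738
```

Rail contact is at TCP z ≈ 123.6, as predicted. I'll back off 0.5 mm and slide in.

>>> apply_moves(
  series=[
    [[0,0,-0.05,0,0,0,0],[0,0.4,0,0,0,0,0],[0,0.6,0,0,0,0,0],[0,0.6,0,0,0,0,0],[0,0.6,0,0,0,0,0],[0,0.6,0,0,0,0,0],[0,0.6,0,0,0,0,0],[0,0.6,0,0,0,0,0],[0,0.6,0,0,0,0,0],[0,0.6,0,0,0,0,0],[0,0.4,0,0,0,0,0],[0,0.2,0,0,0,0,0]],
  ],
)

```text
t: 13.0
ee_pos: [551.5, 134.0, 123.4]
orientation: [-2.067, -2.366, 0.0]
ft_force: [-6.1, -1.2, 5.9]
width: 15.9
```

```bash
python3 chk.py
```

```text
t 13.00 rack-frame TCP x -201.3 y 64.2 z 123.4 yaw err 0.0009
F rack -6.18 -0.41 5.93 M [-0.07   0.331  0.089] 15.881201158317673
```

>>> apply_moves(
  series=[
    [[0,0,-0.05,0,0,0,0],[0,0,0,0,0,0,0],[0,0,0,0,0,0,0]],
  ],
)

```text
t: 13.3
ee_pos: [551.5, 134.0, 123.7]
orientation: [2.067, 2.365, 0.001]
ft_force: [1.0, -0.5, -2.3]
width: 15.8
```

```bash
python3 chk.py
```

```text
t 13.30 rack-frame TCP x -201.3 y 64.2 z 123.7 yaw err 0.0009
F rack 0.92 -0.6 -2.27 M [-0.046 -0.05  -0.023] 15.750728261978212
```

>>> apply_moves(
  series=[
    [[0,0.2,0,0,0,0,0],[0,0.2,0,0,0,0,0],[0,0.2,0,0,0,0,0]],
  ],
)

```text
t: 13.6
ee_pos: [557.2, 134.8, 123.8]
orientation: [-2.067, -2.366, 0.0]
ft_force: [-0.9, 0.2, -0.9]
width: 16.0
```

```bash
python3 chk.py
```

```text
t 13.60 rack-frame TCP x -195.6 y 64.2 z 123.8 yaw err 0.0009
F rack -0.85 0.34 -0.88 M [-0.081  0.165  0.003] 15.997169807894874
```

>>> apply_moves(
  series=[
    [[0,0.1,0,0,0,0,0],[0,0.1,0,0,0,0,0],[0,0.1,0,0,0,0,0],[0,0.1,0,0,0,0,0],[0,0.1,0,0,0,0,0],[0,0.1,0,0,0,0,0],[0,0.1,0,0,0,0,0],[0,0.1,0,0,0,0,0],[0,0.1,0,0,0,0,0],[0,0,0,0,0,0,0]],
  ],
)

```text
t: 14.6
ee_pos: [566.1, 136.0, 123.9]
orientation: [2.067, 2.366, 0.0]
ft_force: [0.0, -0.6, -1.9]
width: 15.7
```

>>> apply_moves(
  series=[
    [[0,0.1,0,0,0,0,0],[0,0.1,0,0,0,0,0],[0,0.1,0,0,0,0,0],[0,0,0,0,0,0,0]],
  ],
)

```text
t: 15.0
ee_pos: [569.1, 136.4, 123.9]
orientation: [2.067, 2.366, 0.0]
ft_force: [0.7, 0.1, -1.8]
width: 15.9
```

>>> apply_moves(
  series=[
    [[0,0.1,0,0,0,0,0],[0,0.1,0,0,0,0,0],[0,0.1,0,0,0,0,0],[0,0,0,0,0,0,0]],
  ],
)

```text
t: 15.4
ee_pos: [572.1, 136.8, 123.9]
orientation: [2.067, 2.366, 0.0]
ft_force: [-0.6, 0.2, -1.9]
width: 15.7
```

>>> apply_moves(
  series=[
    [[0,0.1,0,0,0,0,0],[0,0.1,0,0,0,0,0],[0,0.1,0,0,0,0,0],[0,0,0,0,0,0,0]],
  ],
)

```text
t: 15.8
ee_pos: [575.0, 137.2, 123.9]
orientation: [2.067, 2.366, 0.0]
ft_force: [-0.9, 0.1, -1.4]
width: 15.9
```

>>> apply_moves(
  series=[
    [[0,0.1,0,0,0,0,0],[0,0.1,0,0,0,0,0],[0,0.1,0,0,0,0,0],[0,0,0,0,0,0,0]],
  ],
)

```text
t: 16.2
ee_pos: [577.1, 137.5, 123.8]
orientation: [-2.067, -2.365, 0.002]
ft_force: [-5.1, -0.0, 0.6]
width: 16.1
```

>>> apply_moves(
  series=[
    [[0,0.05,0,0,0,0,0],[0,0,0,0,0,0,0],[0,0,0,0,0,0,0]],
  ],
)

```text
t: 16.5
ee_pos: [577.3, 137.5, 123.8]
orientation: [-2.066, -2.365, 0.002]
ft_force: [-7.0, -1.0, 1.6]
width: 16.3
```

>>> apply_moves(
  series=[
    [[0,0.06,0,0,0,0,0],[0,0,0,0,0,0,0],[0,0,0,0,0,0,0],[0,0,0,0,0,0,0]],
  ],
)

```text
t: 16.9
ee_pos: [577.5, 137.6, 123.8]
orientation: [-2.066, -2.364, 0.003]
ft_force: [-9.0, -0.2, 2.9]
width: 16.3
```

>>> apply_moves(
  series=[
    [[0,0.03,0,0,0,0,0],[0,0,0,0,0,0,0],[0,0,0,0,0,0,0],[0,0,0,0,0,0,0],[0,0,0,0,0,0,0],[0,0,0,0,0,0,0],[0,0,0,0,0,0,0],[0,0,0,0,0,0,0]],
  ],
)

```text
t: 17.7
ee_pos: [577.5, 137.6, 123.8]
orientation: [-2.066, -2.364, 0.004]
ft_force: [-9.1, -0.7, 2.9]
width: 15.7
```

```bash
python3 chk.py
python3 - <<'E'
from prof import *
from workcell import ctrl
d=ctrl.get_image("side");t=ctrl.get_image("top")
a=cv2.resize(d["img"][140:260,150:270],(420,420),interpolation=cv2.INTER_CUBIC);b=cv2.resize(t["img"][110:240,180:295],(371,420),interpolation=cv2.INTER_CUBIC)
cv2.imwrite("pics/in2.png",np.hstack([a,b]))
E
```

```text
t 17.70 rack-frame TCP x -175.0 y 64.3 z 123.8 yaw err 0.0009
F rack -9.09 0.47 2.85 M [-0.092  0.653 -0.019] 15.711365249633506
```

View pics/in2.png

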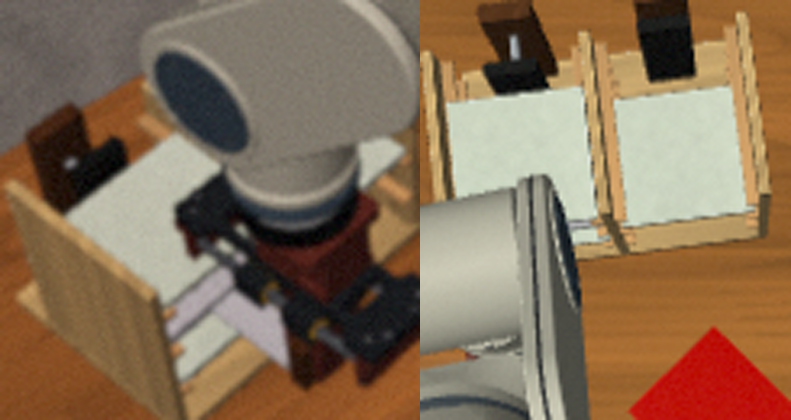

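The sheet is in the bay on the middle pair and the panels haven't moved. The push has been about 9 N against the buffer for over a second, so I'll release.

>>> apply_moves(
  series=[
    [[0,0,0,0,0,0,0.4],[0,0,0,0,0,0,0.4],[0,0,0,0,0,0,0.4],[0,0,0,0,0,0,0.4],[0,0,0,0,0,0,0.4],[0,0,0,0,0,0,0.4]],
  ],
)

```text
t: 18.4
ee_pos: [579.4, 137.8, 123.9]
orientation: [2.067, 2.365, 0.0]
ft_force: [-0.1, 1.1, -0.6]
width: 35.2
```

```bash
python3 chk.py; python3 -c "
from workcell import ctrl;import cv2
cv2.imwrite('pics/w3.png',ctrl.get_image('wrist')['img'])"
```

```text
t 18.40 rack-frame TCP x -173.2 y 64.3 z 123.9 yaw err 0.0009
F rack 0.07 1.07 -0.64 M [ 0.015 -0.118 -0.009] 35.21847901514894
```

View pics/w3.png

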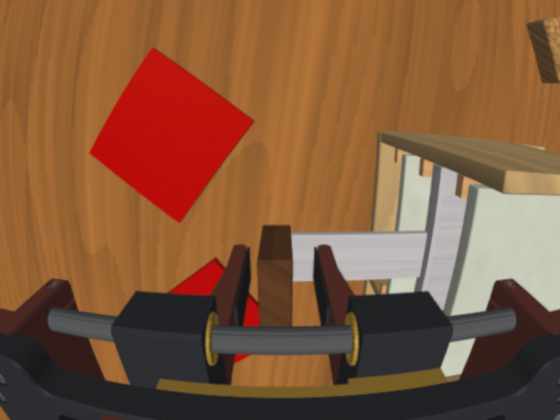

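The grip is free, with gaps to both fingers, and the sheet lies straight on its rails. I'll retract straight up.

>>> apply_moves(
  series=[
    [[0,-0.15,-0.5,0,0,0,0.4],[0,0,-1,0,0,0,0.4],[0,0,-2,0,0,0,0.4],[0,0,-3,0,0,0,0.4],[0,0,-4,0,0,0,0.4],[0,-2,-4,0,0,0,0.4],[0,-4,-2,0,0,0,0.4],[0,-4,0,0,0,0,0.4],[0,-4,0,0,0,0,0.4],[0,-3,0,0,0,0,0.4],[0,0,0,0,0,0,0.4],[0,0,0,0,0,0,0.4]],
  ],
)

```text
t: 19.65
ee_pos: [409.6, 114.9, 290.0]
orientation: [2.066, 2.365, 0.003]
ft_force: [1.1, -0.5, 0.4]
width: 35.5
```

Run:
```python
from prof import *
from workcell import ctrl
d=ctrl.get_image("side");t=ctrl.get_image("top")
a=cv2.resize(d["img"][140:260,150:270],(420,420),interpolation=cv2.INTER_CUBIC);b=cv2.resize(t["img"][110:240,180:295],(371,420),interpolation=cv2.INTER_CUBIC)
cv2.imwrite("pics/end.png",np.hstack([a,b]))
# painted panels / bystanders: change vs start
for n,im in(("side",d["img"]),("top",t["img"])):
    m=(cv2.absdiff(im,cv2.imread(f"pics/{n}0.png")).max(2)>45).astype(np.uint8)
    k,_,st,_=cv2.connectedComponentsWithStats(m);print(n,[s.tolist() for s in st[1:] if s[4]>25])
```

```text
side [[250, 19, 310, 233, 26058], [410, 125, 130, 236, 11762], [472, 130, 21, 19, 191], [534, 133, 26, 21, 329], [472, 158, 19, 4, 28], [199, 206, 32, 33, 134], [498, 214, 62, 133, 3485], [219, 228, 30, 24, 397], [513, 301, 47, 65, 1714], [500, 348, 60, 28, 442], [437, 350, 16, 11, 92], [439, 370, 38, 45, 393], [534, 378, 26, 23, 319], [477, 392, 45, 17, 115], [518, 405, 18, 15, 166], [449, 411, 38, 9, 234], [510, 414, 10, 6, 33], [552, 414, 8, 6, 26]]
top [[200, 180, 37, 5, 47], [210, 186, 18, 34, 411], [320, 192, 50, 80, 2041], [121, 236, 185, 184, 15613], [511, 366, 49, 54, 1466]]
```

View pics/end.png

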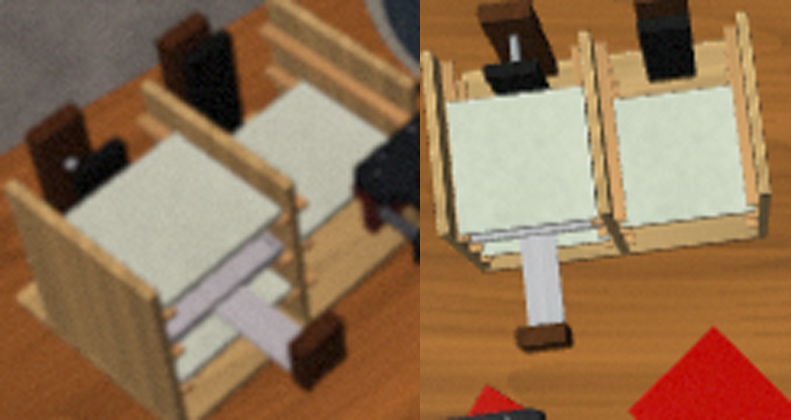

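The sheet is on the middle pair, straight, and the panels and bystanders are unchanged. The sprung pad could have kicked the sheet off it when the fingers opened. To be sure of contact I'll push lightly from behind the grip with closed fingers, then back off slowly.

>>> apply_moves(
  series=[
    [[0,2,0,0,0,0,0],[0,4,0,0,0,0,0],[0,4,0,0,0,0,0],[0,1.5,1,0,0,0,0],[0,0,3,0,0,0,0],[0,0,3,0,0,0,0],[0,0,3,0,0,0,0],[0,0,3,0,0,0,0],[0,0,2,0,0,0,0],[0,0,1.5,0,0,0,0],[0,0,0,0,0,0,0],[0,0,0,0,0,0,0]],
  ],
)

```text
t: 20.95
ee_pos: [524.0, 130.3, 123.6]
orientation: [-2.067, -2.365, 0.001]
ft_force: [0.3, 0.1, 0.5]
width: 0.6
```

```bash
python3 chk.py; python3 -c "
from workcell import ctrl;import cv2
cv2.imwrite('pics/w4.png',ctrl.get_image('wrist')['img'])"
```

```text
t 20.95 rack-frame TCP x -229.1 y 64.2 z 123.6 yaw err 0.0007
F rack 0.29 0.08 0.47 M [-0.021 -0.088  0.006] 0.6483303084519252
```

View pics/w4.png

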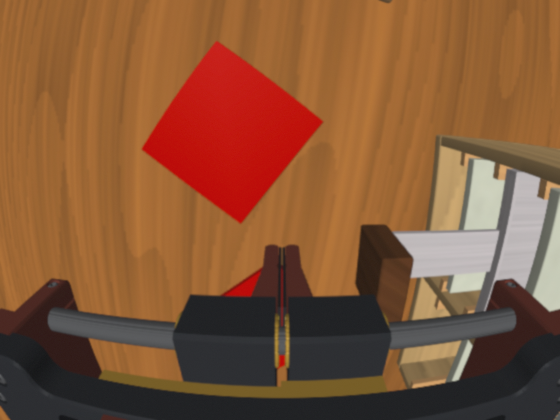

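The closed fingers are about 30 mm behind the grip block, whose near edge is at x≈360 px. I'll approach slowly.

>>> apply_moves(
  series=[
    [[0,0.6,0,0,0,0,0],[0,0.6,0,0,0,0,0],[0,0.5,0,0,0,0,0],[0,0.3,0,0,0,0,0],[0,0.2,0,0,0,0,0],[0,0.2,0,0,0,0,0],[0,0.1,0,0,0,0,0],[0,0,0,0,0,0,0]],
  ],
)

```text
t: 21.8
ee_pos: [548.0, 133.6, 123.8]
orientation: [-2.067, -2.366, 0.0]
ft_force: [-0.3, 0.4, 0.1]
width: 0.4
```

>>> apply_moves(
  series=[
    [[0,0.1,0,0,0,0,0],[0,0.1,0,0,0,0,0],[0,0,0,0,0,0,0]],
  ],
)

```text
t: 22.1
ee_pos: [550.1, 133.9, 123.9]
orientation: [2.067, 2.366, 0.0]
ft_force: [0.5, -0.8, 0.6]
width: 0.5
```

>>> apply_moves(
  series=[
    [[0,0.1,0,0,0,0,0],[0,0.1,0,0,0,0,0],[0,0,0,0,0,0,0]],
  ],
)

```text
t: 22.4
ee_pos: [552.1, 134.1, 123.9]
orientation: [2.067, 2.366, 0.0]
ft_force: [0.3, 1.0, -0.1]
width: 0.5
```

>>> apply_moves(
  series=[
    [[0,0.1,0,0,0,0,0],[0,0.1,0,0,0,0,0],[0,0,0,0,0,0,0]],
  ],
)

```text
t: 22.7
ee_pos: [554.1, 134.4, 123.9]
orientation: [2.067, 2.366, 0.0]
ft_force: [1.3, -0.2, -0.6]
width: 0.9
```

>>> apply_moves(
  series=[
    [[0,0.1,0,0,0,0,0],[0,0.1,0,0,0,0,0],[0,0,0,0,0,0,0]],
  ],
)

```text
t: 23.0
ee_pos: [556.1, 134.7, 123.9]
orientation: [2.067, 2.366, 0.0]
ft_force: [-0.5, -0.1, 0.5]
width: 0.5
```

>>> apply_moves(
  series=[
    [[0,0.1,0,0,0,0,0],[0,0.1,0,0,0,0,0],[0,0,0,0,0,0,0]],
  ],
)

```text
t: 23.3
ee_pos: [557.7, 134.9, 123.8]
orientation: [-2.067, -2.365, 0.001]
ft_force: [-1.2, 0.5, 0.5]
width: 0.6
```

>>> apply_moves(
  series=[
    [[0,0.05,0,0,0,0,0],[0,0,0,0,0,0,0],[0,0,0,0,0,0,0]],
  ],
)

```text
t: 23.6
ee_pos: [557.7, 134.9, 123.7]
orientation: [-2.067, -2.365, 0.002]
ft_force: [-4.7, -0.7, 3.3]
width: 0.8
```

>>> apply_moves(
  series=[
    [[0,0.05,0,0,0,0,0],[0,0,0,0,0,0,0],[0,0,0,0,0,0,0]],
  ],
)

```text
t: 23.9
ee_pos: [557.8, 134.9, 123.7]
orientation: [-2.066, -2.365, 0.003]
ft_force: [-6.3, -0.3, 4.1]
width: 0.3
```

>>> apply_moves(
  series=[
    [[0,0.05,0,0,0,0,0],[0,0,0,0,0,0,0],[0,0,0,0,0,0,0]],
  ],
)

```text
t: 24.2
ee_pos: [557.9, 134.9, 123.6]
orientation: [-2.066, -2.364, 0.004]
ft_force: [-6.7, -1.3, 4.9]
width: 0.4
```

>>> apply_moves(
  series=[
    [[0,0.05,0,0,0,0,0],[0,0,0,0,0,0,0],[0,0,0,0,0,0,0],[0,0,0,0,0,0,0]],
  ],
)

```text
t: 24.6
ee_pos: [558.0, 134.9, 123.6]
orientation: [-2.066, -2.364, 0.005]
ft_force: [-9.0, -1.8, 5.6]
width: 0.4
```

At 9 N the TCP has moved only about 0.3 mm, so the sheet is backed by the buffer. I'll back off slowly.

>>> apply_moves(
  series=[
    [[0,-0.02,0,0,0,0,0],[0,-0.02,0,0,0,0,0],[0,-0.02,0,0,0,0,0],[0,-0.02,0,0,0,0,0],[0,-0.02,0,0,0,0,0],[0,-0.02,0,0,0,0,0],[0,-0.02,0,0,0,0,0],[0,-0.02,0,0,0,0,0],[0,-0.02,0,0,0,0,0],[0,-0.02,0,0,0,0,0],[0,-0.02,0,0,0,0,0],[0,-0.02,0,0,0,0,0]],
  ],
)

```text
t: 25.8
ee_pos: [557.9, 134.9, 123.9]
orientation: [2.067, 2.365, 0.001]
ft_force: [-1.6, 0.0, -0.5]
width: 0.3
```

>>> apply_moves(
  series=[
    [[0,-0.02,0,0,0,0,0],[0,-0.02,0,0,0,0,0],[0,-0.02,0,0,0,0,0],[0,-0.02,0,0,0,0,0],[0,-0.02,0,0,0,0,0],[0,-0.02,0,0,0,0,0],[0,-0.02,0,0,0,0,0],[0,-0.02,0,0,0,0,0],[0,-0.05,0,0,0,0,0],[0,-0.1,0,0,0,0,0],[0,-0.2,0,0,0,0,0],[0,-0.5,0,0,0,0,0]],
  ],
)

```text
t: 27.0
ee_pos: [547.5, 133.5, 123.9]
orientation: [2.067, 2.365, 0.0]
ft_force: [0.3, 0.5, 0.1]
width: 0.6
```

>>> apply_moves(
  series=[
    [[0,-1,0,0,0,0,0],[0,-2,0,0,0,0,0],[0,-2,-1,0,0,0,0],[0,0,-3,0,0,0,0],[0,0,-3,0,0,0,0],[0,-3,-3,0,0,0,0],[0,-3,-3,0,0,0,0],[0,-3,0,0,0,0,0],[0,0,0,0,0,0,0],[0,0,0,0,0,0,0]],
  ],
)

```text
t: 28.0
ee_pos: [408.2, 114.7, 254.1]
orientation: [2.067, 2.365, 0.001]
ft_force: [1.2, -0.8, 0.7]
width: 0.2
```

Run:
```python
from prof import *
from workcell import ctrl
d=ctrl.get_image("side");t=ctrl.get_image("top")
for n,im in(("side",d),("top",t)):
    I=im["img"];K,T=CAM[n];x0,x1,y0,y1=(220,260,222,262) if n=="side" else(200,235,190,225)
    e=cv2.imread("pics/end.png") ; g=(cv2.cvtColor(I,cv2.COLOR_BGR2GRAY)[y0:y1,x0:x1]<60).astype(np.uint8)*255
    b=biggest(g);M=cv2.moments(b);q=np.array([M['m10'],M['m01']])/M['m00']+[x0,y0];P=onz(K,T,q,123)
    O=np.load("rack.npy");c,s=np.cos(O[2]),np.sin(O[2]);v=P[:2]-O[:2];print(n,"grip px",q.round(1),"rack xy",(c*v[0]+s*v[1]).round(1),(-s*v[0]+c*v[1]).round(1))
a=cv2.resize(d["img"][140:260,150:270],(420,420),interpolation=cv2.INTER_CUBIC);b=cv2.resize(t["img"][110:240,180:295],(371,420),interpolation=cv2.INTER_CUBIC)
cv2.imwrite("pics/end2.png",np.hstack([a,b]));print("change vs before push",cv2.absdiff(np.hstack([a,b]),e)[:, :345].max(2).mean())
```

```text
side grip px [240.6 239.7] rack xy -175.8 64.1
top grip px [220.2 214.6] rack xy -177.5 59.5
change vs before push 3.5763285024154587
```

View pics/end2.png

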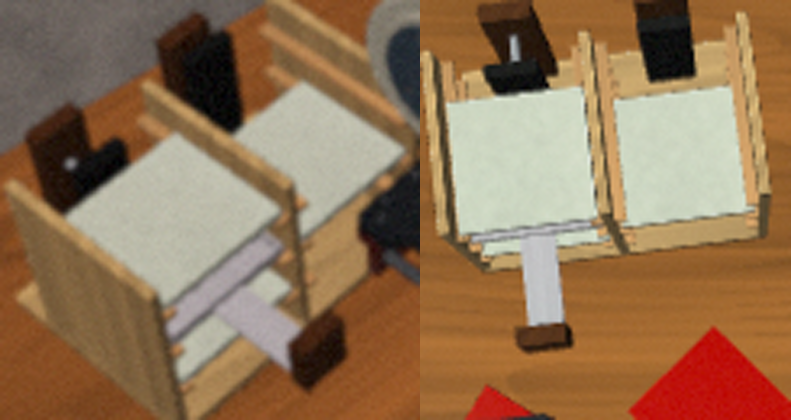

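The sheet lies level and straight on the middle pair, with the grip at about x=-176 and so the plate centre at about -26. I'm handing in.

```bash
python3 -c "
from workcell import ctrl
print(ctrl.close_job())"
```

```text
the job is handed in; nothing more can be done
None
```

The drying sheet is in the left-hand bay on the middle rail pair, released, and the job is handed in after about 28 s of the 64 s. No verdict is reported, so what follows rests on my own checks.

- **Free pair:** the left bay's panels sit on the low and high pairs and the right bay's panel on the middle height. That left the middle pair free.
- **Loading:** I gripped the upright block and slid the plate in level and square to the rack. It met the buffer with the grip at about x=-175 in the rack frame. I held about 9 N there for about 1 s and then let go.
- **Second push:** I was concerned that the buffer had kicked the sheet back on release. I pushed again from behind the grip with closed fingers, up to about 9 N, then backed off slowly. The sheet hardly moved, so the buffer was behind it.

**Last checks:**
- The plate centre is at about x=-26 mm, within the allowed -38 to -2 mm.
- The sheet looks level and straight, and the gripper is clear of it.
- The pictures show no change in the panels, tin, glue bottle or brush. That comparison was made before the second push. Afterwards I only looked at the rack area, where the panels were again unchanged.
- The two cameras disagreed on the grip's sideways position: the side view gave y=64.1 and the top view 59.5. I put this down to using the centre of a dark patch in the top view, and I trust the side view and the tool pose of y=64.2.
- The final light touch on the buffer could not be measured directly. I infer it from the slow back-off.
- I viewed 11 pictures, one past the budget.

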